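Take the spent element out of an air-line filter

ROBOT

A 7-joint arm with a two-finger parallel gripper is mounted at the origin on the work surface. World frame = base frame: x ahead of the robot, y to its left, z up, the work surface at z = 0. Lengths are in m, angles in degrees, forces in N, time in s.
With the tool pointing down it reaches from about 0.425 to 1.025 m from the base axis. Payload 3.6 kg.
Tool frame: the origin (TCP) lies at the very end of the fingers, on their centre line; the grasp point (between the pads) lies 19 mm behind it; z points along the fingers, y is the line along which they close (so a half turn about z gives the same grasp; the last joint's range is limited). The gripper opens to 85 mm and grips with 20 to 120 N. Pads are 22 mm wide; open, the fingers measure 114 mm over their backs; the gripper's body (76 mm by 85 mm) begins 54 mm behind the grasp point. The pads swing forward as they close: fully open they stand 13 mm farther back than shut.
Start: joints at [-80.644, 33.873, 2.773, 92.16, -1.908, 54.013, -1.931], TCP at [0.184, 0.701, 0.231] pointing down, gripper open.
Joint ranges: [-153.93, 153.93], [-27.13, 128.08], [-72.61, 78.16], [10.71, 143.7], [-87.88, 267.88], [4.46, 118.87], [-176.78, 176.78]. Speed limits (degrees/s): [147.25, 147.25, 180, 180, 180, 180, 180].

INTERFACE

Orientations are given as a 3x3 rotation matrix whose columns are the frame's x, y, z axes.
In Python, from station import monitor, snapshot, camera_info, arm gives the robot as it stands. The module is installed in compiled form; this text tells all that it offers.
- The arm moves only by the shell command python3 -m creep 'ROWS' [FORCE]. ROWS is JSON, a list of rows, each a list of 5 numbers: the shift along the tool's x, y, z in mm, then the turn about the tool's z in degrees, then the finger opening in mm, from 0 to 85.4. A call has 1 to 12 rows; each row shifts and turns the commanded pose from where the row before left it, along the tool's axes as they then stand; what a row does not reach is not made up. A row lasts 1/12 s, in which the tool goes at most 41.7 mm and 7.16 degrees, less where a joint would pass 70% of its speed; a pose out of reach is approached as far as the arm can. A call is refused whole if a number of a shift passes 41.7 or a number of a turn 7.16, either way. A call with a gripper value outside its range is refused whole. The fingers move at their own pace and stop on an object; FORCE is the grip in N (left out, the last holds). Time passes only in rows, so rows that do not move let the fingers close. It gives the time, the measured TCP pose, the force, the opening and the grip force at its end, in the units of the state.
- monitor.state(): the state, without advancing time (a new reading comes with each control period).
- snapshot(name): name is "scene" or "top"; returns the picture (384x512x3 uint8, blue, green, red); there is no depth.
- camera_info(name): a dict with "intrinsics" (3x3 intrinsics, pixels), "dist_coeffs" ([k1, k2, p1, p2, k3] as OpenCV has them; the pictures are not rectified), "view" (4x4, takes a point from world to camera coordinates). Camera axes: x right, y down, z forward; pixel columns grow to the right and rows downward; lengths in m; the calibration is good to about 2 mm. A picture is of the moment at which its call begins. camera_info takes no time and is no camera call.
- arm.hand_in(): hands the job in; it is judged then, once.
The state is a dict: "time": time; "q": joint angles; "qd": joint speeds; "joint_torque": joint torques, N m; "eef_pos": TCP position; "tool_rot": TCP orientation; "wrist_force": force on the tool from outside, world axes, zero at the start; "moment": the same for the moment, N m; "finger_gap": finger opening in m; "gripper_force": force on a finger pad.
Only numpy, scipy, OpenCV 4.12 (cv2) and the standard library are available. Lean on these libraries where they do the work, as an engineer would, in place of code of your own. Each camera call takes 0.05 s, during which the arm holds its last target. There are 200 camera calls.

TASK

An air-line filter is clamped upright in the bench vise. Unscrew its red cap anticlockwise until the thread lets go, lift it straight off and stand it open side down inside the shallow green tray; then pull the spent filter element out of the housing by its yellow stem and drop it in the grey scrap bin. Leave the router, the dish of screws, the chuck key and the blue clamp where they are.

Things in the scene. Friction and masses are not known exactly. Their poses are not given: they have to be found in the camera images.
- vise: Fixed blue bench vise gripping the aluminium filter housing (51 mm diameter) upright in its middle. Origin on the bench, on the housing's axis. About 170 (x) x 110 (y) mm, jaws along y, jaw tops 110 mm above the bench; its screw and cross handle reach 130 mm out along -x, below 70 mm height.
- housing_shoulder (a point): Fixed. On the housing's vertical axis at its shoulder, 135 mm above the bench, where the screwed-down cap's edge rests; z up, axes as the vise's. Above it stands a threaded neck 44 mm across and 32 mm high with a 28 mm bore. Right-hand coarse thread: the cap rises 14 mm per anticlockwise turn (seen from above), comes free after nearly 1.4 turns (19 mm up).
- housing_rim (a point): Fixed. Centre of the neck's mouth, 32 mm above the shoulder. The element's stem stands 38 mm above it inside the cap, so the cap must rise 70 mm from its seat to clear it. While the thread still holds, an upward pull on the cap meets firm resistance within 3 mm; a hand turning the cap should rise with it.
- cap_mid (a point): Centre (half-way up) of the red screw cap: ribbed, round, flat-topped, hollow, 56 mm diameter (57 over ribs), 78 mm high, 0.12 kg, open below; white stripe on top along its +x. z up its axis. Starts fully down but not tight: centre 39 mm above the shoulder, x along the vise's x; turns easily, 1 to 2 mm of play.
- element_mid (a point): Centre (half-way up) of the loose filter element, 83 mm long, 0.05 kg: a paper-coloured pleated cylinder 24 mm in diameter and 40 mm long with a yellow round stem 15 mm in diameter and 43 mm long on top. Starts upright in the housing's bore, standing on its floor, 45 mm below the rim, hidden by the cap. z along it, towards the stem.
- stem_grip (a point): Point on the element's stem axis 13 mm below the stem's top, a good place to grip; 25 mm above the housing's rim at the start.
- tray: Fixed shallow green open tray, 150 x 150 mm outside, 20 mm high, walls and floor 4 mm; origin at the centre of its underside, on the bench. May be left or right of the vise.
- bin: Fixed grey open scrap bin, 150 x 150 mm outside, 90 mm high, walls and floor 5 mm; origin at the centre of its underside, on the bench. On the other side of the vise from the tray.
- router: Small trim router lying on its side, about 90 x 185 mm, 90 mm high; origin at the centre of its underside. Leave alone.
- dish: Square glass dish of screws, 100 x 100 x 30 mm; origin at the centre of its underside. Leave alone.
- chuck_key: Chrome T-shaped chuck key lying flat, 90 x 72 mm, 16 mm high; origin under its middle. Leave alone.
- clamp: Blue plastic bar clamp lying flat, 135 x 22 mm, 30 mm high; origin under its middle. Leave alone.
Not all that is in view belongs to the job. Of the things like the part that bears cap_mid, leave any that is pink; of the rest the larger one is meant.

How it is judged:
By the outcome, as a careful person would: the job done as asked, in the order asked, and still so for the second after the job is handed in, with the robot touching nothing.
It also fails if it takes over 72 s, if anything falls off the work surface, if the arm or the gripper's body presses on something with over 40 N, if the wrist force passes 120 N, or if a joint passes its speed limit or range.

## Working session

There is one attempt and no reset: what is moved stays moved. The work goes in short steps, Python scripts to look and compute and a shell command to move; the robot and the scene stay as the last step left them, time stands still between calls to the robot, and variables do not carry over. Pictures are saved under pics/ and viewed, at most 10 in all, crops included, and the job is handed in when it is done.

```bash
mkdir -p pics
cat > h.py <<'E'
import numpy as np, cv2
from station import monitor, snapshot, camera_info, arm
def ray(cam,u,v):
    c=camera_info(cam);K=np.array(c["intrinsics"],float);d=np.array(c["dist_coeffs"],float);V=np.array(c["view"],float)
    p=cv2.undistortPoints(np.array([[[u,v]]],float),K,d)[0,0]
    R=V[:3,:3];return -R.T@V[:3,3], R.T@np.array([p[0],p[1],1.])
def onplane(cam,u,v,z):
    o,r=ray(cam,u,v);return o+r*(z-o[2])/r[2]
def pix(cam,P):
    c=camera_info(cam);V=np.array(c["view"],float)
    return cv2.projectPoints(np.array([P],float),cv2.Rodrigues(V[:3,:3])[0],V[:3,3],np.array(c["intrinsics"],float),np.array(c["dist_coeffs"],float))[0].ravel()
E
python3 - <<'E'
from h import *
for n in("scene","top"): cv2.imwrite(f"pics/{n}0.png",snapshot(n)); print(n,ray(n,256,192))
s=monitor.state();print(s["time"],s["eef_pos"],s["tool_rot"],s["wrist_force"])
E
```

```text
scene (array([1.26936599, 0.78078323, 0.78095833]), array([-0.56293873, -0.61392297, -0.55382222]))
top (array([0.39452232, 0.02430602, 1.27957729]), array([ 0.16981148,  0.03058149, -0.98507199]))
0.1 [0.18392593 0.70048197 0.23024964] [[-9.67233731e-01  2.53887224e-01 -4.31915218e-04]
 [ 2.53887572e-01  9.67231610e-01 -2.02809932e-03]
 [-9.71464532e-05 -2.07130398e-03 -9.99997850e-01]] [-0.23444177 -0.20131362  0.29767435]
```

View pics/scene0.png

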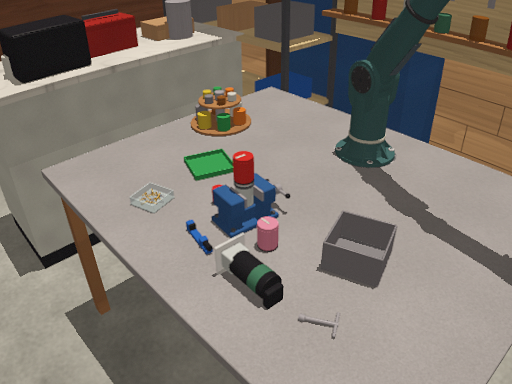

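View pics/top0.png

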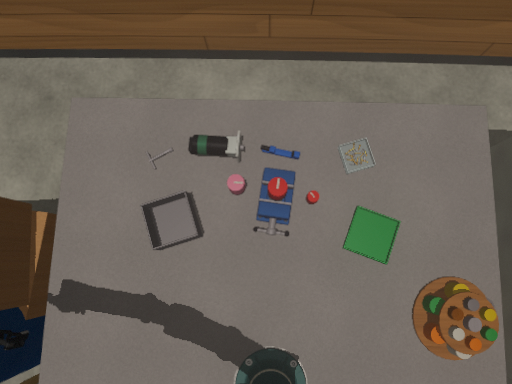

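The scene view shows the red cap on the vise at (243,168), with the tray at (210,164), the bin at (360,245) and the pink decoy at (268,234). In the top view the cap is at (278,188), the tray at (371,235), the bin at (172,220), and a small red decoy at (313,197).

Run:
```python
from h import *
im=cv2.imread("pics/top0.png");hsv=cv2.cvtColor(im,cv2.COLOR_BGR2HSV)
def blobs(m,z,name,amin=40):
    n,l,st,c=cv2.connectedComponentsWithStats(m.astype(np.uint8))
    for i in range(1,n):
        if st[i,4]>amin:
            pts=np.argwhere(l==i)[:,::-1].astype(np.float32)
            h=cv2.convexHull(pts);(cc,r)=cv2.minEnclosingCircle(h);mr=cv2.minAreaRect(h)
            print(name,c[i].round(1),st[i,4],"circ",np.round(cc,1),round(r,1),onplane("top",*cc,z).round(4),"rect",onplane("top",*mr[0],z).round(4),[onplane("top",*p,z).round(3)[:2].tolist() for p in cv2.boxPoints(mr)])
H,S,V=cv2.split(hsv)
roi=np.zeros(H.shape,bool);roi[100:290,60:410]=1
blobs(roi&((H<6)|(H>174))&(S>170)&(V>90),.213,"red")
blobs(roi&(H>45)&(H<75)&(S>120),.02,"green",500)
blobs(roi&(S<40)&(V<95)&(np.arange(512)[None]<215)&(np.arange(384)[:,None]>185),.09,"bin",100)
# cap in scene: refine by two views
im=cv2.imread("pics/scene0.png");H,S,V=cv2.split(cv2.cvtColor(im,cv2.COLOR_BGR2HSV))
m=((H<6)|(H>174))&(S>150)&(V>60);m[:140]=0;m[200:]=0;m[:,:205]=0;m[:,280:]=0
n,l,st,c=cv2.connectedComponentsWithStats(m.astype(np.uint8))
for i in range(1,n):
    if st[i,4]>40: print("scene",st[i],c[i])
P=onplane("top",278,188,.213);print(P,pix("scene",[P[0],P[1],.174]))
for n in("scene","top"):print(n, pix(n,[.184,.701,.231]))
```

```text
red [277.  187.4] 236 circ [277.2 186.8] 9.4 [ 0.5949 -0.0024  0.213 ] rect [ 0.5941 -0.0018  0.213 ] [[0.573, 0.028], [0.623, 0.021], [0.616, -0.031], [0.565, -0.024]]
red [313.  196.7] 75 circ [312.7 196.3] 5.4 [ 0.5701 -0.1033  0.213 ] rect [ 0.571  -0.1041  0.213 ] [[0.585, -0.09], [0.586, -0.118], [0.557, -0.118], [0.556, -0.09]]
green [370.9 234.5] 1947 circ [371.5 235. ] 31.5 [ 0.4781 -0.3195  0.02  ] rect [ 0.479  -0.3196  0.02  ] [[0.435, -0.223], [0.573, -0.274], [0.524, -0.418], [0.387, -0.364]]
bin [170.2 219.4] 1093 circ [172.  220.5] 34.3 [0.5019 0.3228 0.09  ] rect [0.5019 0.3219 0.09  ] [[0.55, 0.43], [0.603, 0.269], [0.455, 0.216], [0.403, 0.373]]
bin [ 76.8 285.4] 297 circ [ 84.5 288.5] 24.5 [0.2839 0.5819 0.09  ] rect [0.2974 0.5833 0.09  ] [[0.279, 0.66], [0.309, 0.663], [0.315, 0.507], [0.285, 0.505]]
scene [233 151  21  33 589] [243.30730051 167.6179966 ]
[ 0.5914906  -0.00476966  0.213     ] [244.20462378 167.10488039]
scene [566.01419259 194.65373057]
top [ 14.35791015 328.17818266]
```

```bash
python3 -m creep '[[-28,-28,-4,0,85],[-28,-28,-4,0,85],[-28,-28,-4,0,85],[-28,-28,-4,0,85],[-28,-28,-4,0,85],[-28,-28,-4,0,85],[-28,-28,-4,0,85],[-28,-28,-4,0,85],[-28,-28,-4,0,85],[-28,-28,0,0,85],[-28,-28,0,0,85],[-28,-28,0,0,85]]' 40
python3 - <<'E'
from h import *
s=monitor.state();print(s["time"],s["eef_pos"],np.round(s["q"],1),np.round(s["tool_rot"],3),s["finger_gap"])
print(s["tool_rot"].T@(np.array([.593,-.003,.27])-s["eef_pos"])*1000 if hasattr(s["tool_rot"],"T") else np.array(s["tool_rot"]).T@(np.array([.593,-.003,.27])-np.array(s["eef_pos"]))*1000)
E
```

```text
time: 1.1
eef_pos: [0.4242, 0.289, 0.2673]
tool_rot: [[-0.967, 0.254, -0.0], [0.254, 0.967, -0.0], [0.0, -0.0, -1.0]]
wrist_force: [0.3, 1.1, 0.2]
finger_gap: 0.0853
gripper_force: 0.0
1.1 [0.42415494 0.28895461 0.2672624 ] [-45.4  16.1   7.5 117.4  -2.9  46.7  39.1] [[-0.967  0.254 -0.   ]
 [ 0.254  0.967 -0.   ]
 [ 0.    -0.    -1.   ]] 0.08529127122759972
[-237.39813951 -239.55842334   -2.74403131]
```

```bash
python3 -m creep '[[-30,-30,0,0,85],[-30,-30,0,0,85],[-30,-30,0,0,85],[-30,-30,0,0,85],[-30,-30,0,0,85],[-30,-30,0,0,85],[-30,-30,0,0,85],[-27,-30,0,0,85],[0,0,0,7,85],[0,0,0,7,85],[0,0,0,7,85],[0,0,0,7,85]]' 40
python3 - <<'E'
from h import *
s=monitor.state();print(np.round(s["q"],1))
im=cv2.imread("pics/top0.png");H,S,V=cv2.split(cv2.cvtColor(im,cv2.COLOR_BGR2HSV))
m=((H<8)|(H>172))&(S>120)&(V>60);sub=m[172:206,262:294];
m2=cv2.morphologyEx(sub.astype(np.uint8),cv2.MORPH_CLOSE,np.ones((5,5)));
for r in m2:print(''.join('.#'[v] for v in r))
# top view: upper half outline fitted by circle at known height
pts=[]
for c in range(m2.shape[1]):
    w=np.flatnonzero(m2[:,c])
    if len(w): pts.append(onplane("top",262+c,172+w[0]-.5,.213)[:2])
for r in range(m2.shape[0]):
    w=np.flatnonzero(m2[r])
    if len(w) and r+172<188:
        pts.append(onplane("top",262+w[0]-.5,172+r,.213)[:2]);pts.append(onplane("top",262+w[-1]+.5,172+r,.213)[:2])
pts=np.array(pts)
from scipy.optimize import least_squares
f=least_squares(lambda p:np.hypot(*(pts-p[:2]).T)-.0283,[.593,-.003],loss='soft_l1',f_scale=.001);print("fixed r",f.x)
im=cv2.imread("pics/scene0.png");H,S,V=cv2.split(cv2.cvtColor(im,cv2.COLOR_BGR2HSV))
m=((H<8)|(H>172))&(S>120)&(V>50)
for v in (160,164,168,172,176):
    w=np.flatnonzero(m[v,225:262])+225;print(v,w[0],w[-1])
for p in ([*f.x,.174],[.593,-.003,.174]):
  for dz in(.213,.174,.135):print(pix("scene",[p[0],p[1],dz]))
E
```

```text
time: 2.1
eef_pos: [0.589, 0.0026, 0.2668]
tool_rot: [[-0.73, 0.684, -0.001], [0.684, 0.73, -0.0], [0.001, -0.001, -1.0]]
wrist_force: [0.2, 0.7, 0.2]
finger_gap: 0.0851
gripper_force: 0.0
[-19.7  22.7  20.3 108.8 -10.   50.2  52.5]
................................
................................
................................
................................
................................
.............#####..............
...........#########............
..........############..........
.........##############.........
........###############.........
.......#################........
......###################.......
......###################.......
......###################.......
......####################......
......####################......
......####################......
......###################.......
......###################.......
......###################.......
.......##################.......
.......#################........
.......################.........
.......################.........
........##############..........
.........############...........
..........##########............
.............####...............
................................
................................
................................
................................
................................
................................
fixed r [ 0.5954534  -0.00249152]
160 233 252
164 233 253
168 234 253
172 234 253
176 234 253
[243.26831706 155.41659201]
[243.67777499 167.91852473]
[244.0742715  179.99929054]
[243.82391378 155.04281909]
[244.22322792 167.53332856]
[244.6098224  179.60389989]
```

```bash
R='x'; python3 -m creep '[[0,0,0,7,85],[0,0,0,7,85],[0,0,0,7,85],[0,0,0,7,85],[0,0,0,7,85],[0,0,0,7,85],[0,0,0,7,85],[0,0,0,7,85],[0,0,0,7,85],[0,0,0,7,85],[0,0,0,7,85],[0,0,0,7,85]]' 40 >/dev/null
python3 -m creep '[[0,0,0,7,85],[0,0,0,7,85],[0,0,0,7,85],[0,0,0,7,85],[0,0,0,7,85],[0,0,0,7,85],[0,0,0,7,85],[0,0,0,7,85],[0,0,0,7,85],[0,0,0,7,85],[0,0,0,7,85],[0,0,0,7,85]]' 40 >/dev/null
python3 -m creep '[[0,0,0,7,85],[0,0,0,7,85],[0,0,0,7,85],[0,0,0,7,85],[0,0,0,7,85],[0,0,0,7,85],[0,0,0,0,85]]' 40
cat > go.py <<'E'
import sys
from h import *
s=monitor.state();R=np.array(s["tool_rot"]);p=np.array(s["eef_pos"])
print("t",round(s["time"],2),"pos",p.round(4),"q",np.round(s["q"],1),"F",np.round(s["wrist_force"],1),"M",np.round(s["moment"],2),"gap",round(s["finger_gap"],4),"gf",round(s["gripper_force"],1),"z",R[:,2].round(3),"x",R[:,0].round(2))
if len(sys.argv)>3:print("tool mm",(R.T@(np.array(list(map(float,sys.argv[1:4])))-p)*1000).round(1))
E
python3 go.py .596 -.003 .166
```

```text
time: 4.68
eef_pos: [0.5891, 0.0036, 0.2665]
tool_rot: [[0.296, -0.955, -0.001], [-0.955, -0.296, -0.001], [0.0, 0.002, -1.0]]
wrist_force: [-0.7, 0.4, -0.7]
finger_gap: 0.0853
gripper_force: 0.0
t 4.68 pos [0.5891 0.0036 0.2665] q [ -50.    42.8   75.   109.9  -46.1   65.5 -119.5] F [-0.7  0.4 -0.7] M [ 0.03 -0.01 -0.  ] gap 0.0853 gf 0.0 z [-0.001 -0.001 -1.   ] x [ 0.3  -0.96  0.  ]
tool mm [  8.3  -4.8 100.5]
```

```bash
python3 -m creep '[[8,-5,0,0,85],[0,0,25,0,85],[0,0,25,0,85],[0,0,25,0,85],[0,0,25,0,85],[0,0,0,0,85],[0,0,0,0,85]]' 40; python3 go.py .596 -.003 .166
python3 -c "
from h import *
a=snapshot('scene')[110:230,180:310];b=snapshot('top')[140:230,220:340]
cv2.imwrite('pics/c1.png',np.hstack([cv2.resize(a,(400,370)),cv2.resize(b,(400,370))]))"
```

```text
time: 5.27
eef_pos: [0.5963, -0.0032, 0.1667]
tool_rot: [[0.298, -0.954, -0.002], [-0.954, -0.298, 0.0], [-0.001, 0.002, -1.0]]
wrist_force: [1.0, -0.2, 0.1]
finger_gap: 0.0851
gripper_force: 0.0
t 5.27 pos [ 0.5963 -0.0032  0.1667] q [ -44.5   48.3   66.7  113.7  -54.4   57.5 -113.1] F [ 1.  -0.2  0.1] M [ 0.02  0.02 -0.03] gap 0.0851 gf 0.0 z [-0.002  0.    -1.   ] x [ 0.3  -0.95 -0.  ]
tool mm [-0.3  0.2  0.7]
```

View pics/c1.png

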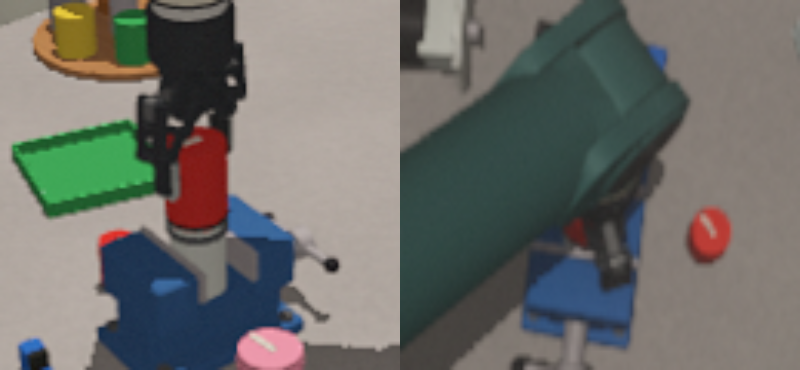

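The crop shows the open fingers straddling the red cap (crop about (197,175)) with clearance and no contact. I'll close now.

```bash
python3 -m creep '[[0,0,0,0,50],[0,0,0,0,50],[0,0,0,0,50],[0,0,0,0,50],[0,0,0,0,50],[0,0,0,0,50]]' 40 >/dev/null; python3 go.py
```

```text
t 5.87 pos [ 0.5964 -0.0036  0.169 ] q [ -44.6   48.2   66.9  113.7  -54.4   57.6 -113.2] F [-2.4 -0.1  5.5] M [-0.    0.47  0.05] gap 0.0557 gf 41.6 z [ 0.001  0.    -1.   ] x [ 0.3  -0.95  0.  ]
```

```bash
python3 -m creep '[[0,0,-0.27,-7,50],[0,0,-0.27,-7,50],[0,0,-0.27,-7,50],[0,0,-0.27,-7,50],[0,0,-0.27,-7,50],[0,0,-0.27,-7,50],[0,0,-0.27,-7,50],[0,0,-0.27,-7,50],[0,0,-0.27,-7,50],[0,0,-0.27,-7,50]]' 40 >/dev/null; python3 go.py .596 -.003 .166
```

```text
t 6.7 pos [ 0.596  -0.0034  0.1707] q [-37.   38.3  49.7 113.4 -40.2  47.2 -56.8] F [-0.5 -0.8 -1. ] M [-0.13  0.24 -0.07] gap 0.0559 gf 42.4 z [-0. -0. -1.] x [ 1.   -0.04 -0.  ]
tool mm [-0.  -0.4  4.7]
```

```bash
python3 -m creep '[[0,0,-0.27,-7,50],[0,0,-0.27,-7,50],[0,0,-0.27,-7,50],[0,0,-0.27,-7,50],[0,0,-0.27,-7,50],[0,0,-0.27,-7,50],[0,0,-0.27,-7,50],[0,0,-0.27,-7,50],[0,0,-0.27,-7,50],[0,0,-0.27,-7,50],[0,0,-0.27,-7,50],[0,0,-0.27,-7,50]]' >/dev/null; python3 go.py
python3 -m creep '[[0,0,-0.27,-7,50],[0,0,-0.27,-7,50],[0,0,-0.27,-7,50],[0,0,-0.27,-7,50],[0,0,-0.27,-7,50],[0,0,-0.27,-7,50],[0,0,-0.27,-7,50],[0,0,-0.27,-7,50],[0,0,-0.27,-7,50],[0,0,-0.27,-7,50],[0,0,-0.27,-7,50],[0,0,-0.27,-7,50]]' >/dev/null; python3 go.py .596 -.003 .166
```

```text
t 7.7 pos [ 0.5958 -0.0035  0.1739] q [-22.7  31.1  26.4 112.7 -20.5  40.8   7.8] F [-1.1 -0.5  0.3] M [-0.08  0.41 -0.03] gap 0.0555 gf 42.5 z [-0.001 -0.    -1.   ] x [ 0.15  0.99 -0.  ]
t 8.7 pos [ 0.5959 -0.0038  0.1771] q [ -6.   28.5   2.7 111.8  -2.   39.8  73.5] F [-2.2 -0.9  1.4] M [-0.04  0.38 -0.07] gap 0.0554 gf 42.5 z [-0.001 -0.001 -1.   ] x [-0.97  0.25  0.  ]
tool mm [ 0.1  0.8 11.1]
```

```bash
python3 -m creep '[[0,0,-0.27,-7,50],[0,0,-0.27,-7,50],[0,0,-0.27,-7,50],[0,0,-0.27,-7,50],[0,0,-0.27,-7,50],[0,0,-0.27,-7,50],[0,0,-0.27,-7,50],[0,0,-0.27,-7,50],[0,0,-0.27,-7,50],[0,0,-0.27,-7,50],[0,0,-0.27,-7,50],[0,0,-0.27,-7,50]]' >/dev/null; python3 go.py
python3 -m creep '[[0,0,-0.27,-7,50],[0,0,-0.27,-7,50],[0,0,-0.27,-7,50],[0,0,-0.27,-7,50],[0,0,-0.27,-7,50],[0,0,-0.27,-7,50]]' >/dev/null; python3 go.py .596 -.003 .166
```

```text
t 9.7 pos [ 0.5965 -0.0042  0.1804] q [ 10.7  29.5 -20.4 110.9  15.   42.2 141.1] F [-1.  -0.9 -0.3] M [ 0.09  0.11 -0.07] gap 0.0558 gf 42.5 z [ 0.    -0.002 -1.   ] x [-0.35 -0.94  0.  ]
t 10.2 pos [ 0.5965 -0.0037  0.182 ] q [ 19.   31.3 -32.4 110.5  23.4  44.8 175.1] F [-1.1  1.   1.4] M [ 0.17  0.29 -0.05] gap 0.056 gf 42.5 z [ 0.    -0.001 -1.   ] x [ 0.37 -0.93  0.  ]
tool mm [-0.9  0.2 16. ]
```

```bash
python3 -m creep '[[0,0,0,0,80],[0,0,0,0,80],[0,0,0,0,80],[0,0,0,0,80],[0,0,0,7,80],[0,0,0,7,80],[0,0,0,7,80],[0,0,0,7,80],[0,0,0,7,80],[0,0,0,7,80],[0,0,0,7,80],[0,0,0,7,80]]' >/dev/null; python3 go.py
python3 -m creep '[[0,0,0,7,80],[0,0,0,7,80],[0,0,0,7,80],[0,0,0,7,80],[0,0,0,7,80],[0,0,0,7,80],[0,0,0,7,80],[0,0,0,7,80],[0,0,0,7,80],[0,0,0,7,80],[0,0,0,7,80],[0,0,0,7,80]]' >/dev/null
python3 -m creep '[[0,0,0,7,80],[0,0,0,7,80],[0,0,0,7,80],[0,0,0,7,80],[0,0,0,7,80],[0,0,0,7,80],[0,0,0,0,80]]' >/dev/null; python3 go.py .596 -.0035 .182
```

```text
t 11.2 pos [ 0.5967 -0.0029  0.1816] q [  8.3  29.  -17.2 111.   12.4  41.8 128.8] F [ 0.7  0.3 -0.1] M [ 0.01 -0.07  0.02] gap 0.0802 gf 0.0 z [ 0.001 -0.    -1.   ] x [-0.58 -0.82 -0.  ]
t 12.78 pos [ 0.5967 -0.0024  0.1815] q [-16.8  29.2  17.7 112.1 -13.1  40.6  27.9] F [-0.9  0.3  0.2] M [-0.04  0.01  0.03] gap 0.0802 gf 0.0 z [ 0.    -0.001 -1.   ] x [-0.33  0.94 -0.  ]
tool mm [-0.8 -1.  -0.5]
```

```bash
python3 -m creep '[[-0.5,-1,0,0,50],[0,0,0,0,50],[0,0,0,0,50],[0,0,0,0,50],[0,0,0,0,50]]' >/dev/null; python3 go.py;  python3 -m creep '[[0,0,-0.27,-7,50],[0,0,-0.27,-7,50],[0,0,-0.27,-7,50],[0,0,-0.27,-7,50],[0,0,-0.27,-7,50],[0,0,-0.27,-7,50],[0,0,-0.27,-7,50],[0,0,-0.27,-7,50],[0,0,-0.27,-7,50],[0,0,-0.27,-7,50],[0,0,-0.27,-7,50],[0,0,-0.27,-7,50]]' >/dev/null; python3 go.py
python3 -m creep '[[0,0,-0.27,-7,50],[0,0,-0.27,-7,50],[0,0,-0.27,-7,50],[0,0,-0.27,-7,50],[0,0,-0.27,-7,50],[0,0,-0.27,-7,50],[0,0,-0.27,-7,50],[0,0,-0.27,-7,50],[0,0,-0.27,-7,50],[0,0,-0.27,-7,50]]' >/dev/null; python3 go.py .596 -.0035 .182
```

```text
t 13.2 pos [ 0.5956 -0.0038  0.1817] q [-16.6  29.1  17.5 112.2 -13.   40.6  28.1] F [-1.5 -0.5  3.9] M [ 0.08  0.37 -0.  ] gap 0.0556 gf 41.9 z [-0.  0. -1.] x [-0.33  0.94  0.  ]
t 14.2 pos [ 0.5959 -0.0041  0.1849] q [  0.4  27.9  -6.  111.3   4.3  41.   95.5] F [-1.  -0.6  3.5] M [-0.07  0.28 -0.05] gap 0.056 gf 41.9 z [ 0.  0. -1.] x [-0.97 -0.24 -0.  ]
t 15.03 pos [ 0.5961 -0.004   0.1877] q [ 14.1  29.5 -25.  110.5  17.6  43.6 152.7] F [-0.8 -0.5  4.4] M [ 0.02  0.23 -0.11] gap 0.0562 gf 41.9 z [ 0.001  0.    -1.   ] x [-0.11 -0.99 -0.  ]
tool mm [-0.5  0.2  5.7]
```

```bash
python3 -m creep '[[0,0,-0.4,-7,50],[0,0,-0.4,-7,50],[0,0,-1,0,50],[0,0,-1,0,50],[0,0,0,0,50]]' >/dev/null; python3 go.py;  python3 -m creep '[[0,0,-1,0,50],[0,0,-1,0,50],[0,0,-1,0,50],[0,0,0,0,50]]' >/dev/null; python3 go.py
```

```text
t 15.45 pos [ 0.5957 -0.0041  0.19  ] q [ 16.7  29.9 -28.8 110.3  20.   44.6 163.9] F [ 0.3 -1.1 -0.7] M [ 0.05 -0.02  0.02] gap 0.0564 gf 42.5 z [-0.  0. -1.] x [ 0.12 -0.99 -0.  ]
t 15.78 pos [ 0.5958 -0.0036  0.1933] q [ 16.8  29.7 -28.9 110.2  19.8  45.  164.1] F [ 0.1  0.4 -0.2] M [-0.01 -0.   -0.06] gap 0.056 gf 42.5 z [ 0. -0. -1.] x [ 0.13 -0.99  0.  ]
```

```bash
python3 -m creep '[[0,0,-10,0,50],[0,0,-15,0,50],[0,0,-20,0,50],[0,0,-20,0,50],[0,0,-20,7,50],[0,0,-20,7,50],[0,0,0,7,50],[0,0,0,7,50],[0,0,0,7,50],[0,0,0,7,50]]' >/dev/null; python3 go.py .479 -.32 .3
python3 -c "
from h import *
a=snapshot('scene')[60:230,160:330];b=snapshot('top')[120:270,210:420]
cv2.imwrite('pics/c2.png',np.hstack([cv2.resize(a,(400,400)),cv2.resize(b,(400,300)) if 0 else cv2.resize(b,(400,400))]))"
```

```text
t 16.62 pos [ 0.5957 -0.0035  0.2991] q [ 12.4  21.6 -21.9 104.7   9.6  55.4 131.4] F [-0.2  0.1 -0.3] M [ 0.02 -0.01  0.  ] gap 0.0559 gf 42.7 z [ 0.001  0.    -1.   ] x [-0.57 -0.82 -0.  ]
tool mm [326.1 -86.2  -1. ]
```

View pics/c2.png

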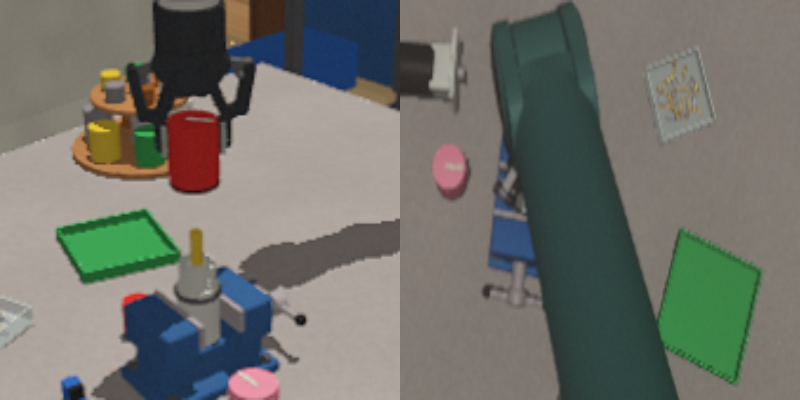

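The cap is lifted clear in the gripper (crop about (193,150)), and the yellow stem is standing in the housing (crop about (196,247)). Next I'll carry the cap to the tray.

```bash
python3 -m creep '[[20,-5,0,0,50],[36,-9,0,0,50],[36,-10,0,0,50],[36,-10,0,0,50],[36,-10,0,0,50],[36,-10,0,0,50],[36,-10,0,0,50],[36,-10,0,0,50],[34,-8,0,0,50],[20,-4,0,0,50],[0,0,0,0,50]]' >/dev/null; python3 go.py .479 -.32 .06
```

```text
t 17.63 pos [ 0.4773 -0.3275  0.2982] q [ 42.3  19.8 -16.3 107.    7.   54.2 167.8] F [-0.6  0.  -1.1] M [-0.03  0.03  0.03] gap 0.0559 gf 42.7 z [-0.002 -0.003 -1.   ] x [-0.57 -0.82  0.  ]
tool mm [ -8.    3.  238.1]
```

```bash
python3 -m creep '[[-4,1,20,0,50],[-4,2,35,0,50],[0,0,35,0,50],[0,0,35,0,50],[0,0,35,0,50],[0,0,35,0,50],[0,0,20,0,50],[0,0,15,0,50],[0,0,10,0,50],[0,0,0,0,50]]' >/dev/null; python3 go.py .479 -.32 .038
python3 -m creep '[[0,0,3,0,50],[0,0,3,0,50],[0,0,3,0,50],[0,0,2,0,50],[0,0,2,0,50],[0,0,2,0,50],[0,0,1,0,50]]' >/dev/null; python3 go.py .479 -.32 .038
```

```text
t 18.47 pos [ 0.4825 -0.3111  0.0564] q [ 36.1  38.  -10.9 117.5  15.3  26.  159.1] F [-0.1  0.7 -1.2] M [-0.02  0.04  0.01] gap 0.0562 gf 42.8 z [-0.002  0.002 -1.   ] x [-0.57 -0.82 -0.  ]
tool mm [ 9.3 -2.2 18.4]
t 19.05 pos [ 0.4829 -0.3125  0.0421] q [ 35.7  39.3 -10.2 117.8  15.8  24.2 158.5] F [ 0.1 -0.1  0.3] M [-0.01  0.01  0.01] gap 0.056 gf 42.8 z [ 0. -0. -1.] x [-0.57 -0.82  0.  ]
tool mm [ 8.4 -1.1  4.1]
```

```bash
python3 -m creep '[[0,0,1,0,50],[0,0,1,0,50],[0,0,0,0,50]]' >/dev/null; python3 go.py
python3 -m creep '[[0,0,1,0,50],[0,0,1,0,50],[0,0,0,0,50]]' >/dev/null; python3 go.py .479 -.32 .038
```

```text
t 19.3 pos [ 0.4828 -0.3124  0.0399] q [ 35.6  39.5 -10.1 117.8  15.9  24.  158.5] F [-0.9  0.3  0. ] M [ 0.04 -0.02  0.01] gap 0.0557 gf 42.8 z [-0.  0. -1.] x [-0.57 -0.82  0.  ]
t 19.55 pos [ 0.4828 -0.3124  0.0379] q [ 35.5  39.7 -10.  117.8  16.   23.8 158.4] F [ 0.1  0.5 -0.7] M [-0.04 -0.    0.04] gap 0.0558 gf 42.8 z [-0.  0. -1.] x [-0.57 -0.82  0.  ]
tool mm [ 8.4 -1.2 -0.1]
```

```bash
python3 -m creep '[[0,0,1,0,50],[0,0,1,0,50],[0,0,0,0,50]]' >/dev/null; python3 go.py
python3 -m creep '[[0,0,0.7,0,50],[0,0,0.7,0,50],[0,0,0,0,50]]' >/dev/null; python3 go.py .479 -.32 .038
```

```text
t 19.8 pos [ 0.483  -0.3124  0.0377] q [ 35.5  39.7  -9.9 117.8  16.   23.7 158.4] F [-2.2  1.3 11.5] M [ 0.38  0.56 -0.01] gap 0.0562 gf 43.8 z [-0.    -0.001 -1.   ] x [-0.57 -0.82  0.  ]
t 20.05 pos [ 0.483  -0.3123  0.0376] q [ 35.4  39.7  -9.9 117.8  16.   23.7 158.3] F [-4.6  2.8 22.9] M [ 0.65  1.02 -0.05] gap 0.056 gf 44.7 z [-0.    -0.001 -1.   ] x [-0.57 -0.82  0.  ]
tool mm [ 8.5 -1.1 -0.4]
```

```bash
python3 -m creep '[[0,0,-2,0,50],[0,0,0,0,60],[0,0,0,0,70],[0,0,0,0,80],[0,0,0,0,80],[0,0,0,0,80]]' >/dev/null; python3 go.py
python3 -m creep '[[0,0,-10,0,80],[0,0,-20,0,80],[0,0,-30,0,80],[0,0,-40,0,80],[0,0,-40,0,80],[0,0,-40,0,80],[0,0,-40,0,80],[0,0,-40,0,80],[0,0,0,0,80]]' >/dev/null; python3 go.py .596 -.0035 .3
python3 -c "
from h import *
a=snapshot('scene')[60:230,160:330];b=snapshot('top')[120:290,250:420]
cv2.imwrite('pics/c3.png',np.hstack([cv2.resize(a,(400,400)),cv2.resize(b,(400,400))]))"
```

```text
t 20.55 pos [ 0.4828 -0.3124  0.0363] q [ 35.5  39.8  -9.9 117.8  16.   23.6 158.4] F [0.2 0.6 0.1] M [-0.01  0.05 -0.01] gap 0.08 gf 0.0 z [-0.  0. -1.] x [-0.57 -0.82 -0.  ]
t 21.3 pos [ 0.4875 -0.3144  0.3061] q [ 41.8  19.2 -17.5 106.9   7.1  54.  166.4] F [ 1.6 -0.6 -0.7] M [-0.01  0.01  0.01] gap 0.0801 gf 0.0 z [ 0.014 -0.008 -1.   ] x [-0.57 -0.82 -0.  ]
tool mm [-317.3   88.     5. ]
```

View pics/c3.png

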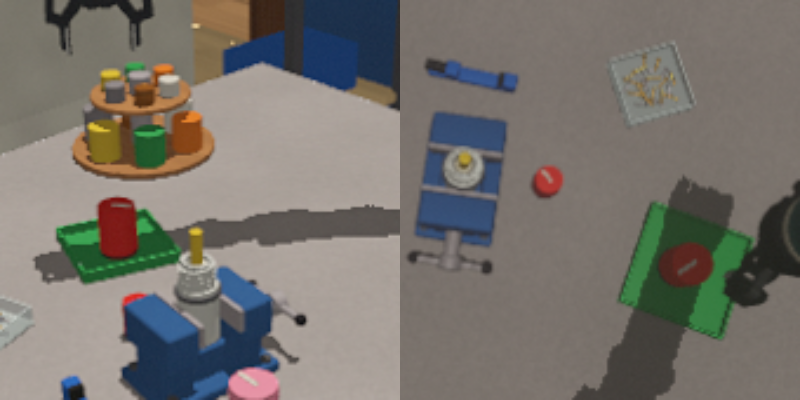

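The cap stands upright in the tray (scene crop (118,228), top crop (687,263)). The yellow stem is upright in the housing.

```bash
python3 -m creep '[[-25,7,0,0,50],[-36,10,0,0,50],[-36,10,0,0,50],[-36,10,0,0,50],[-36,10,0,0,50],[-36,10,0,0,50],[-36,10,0,0,50],[-36,10,0,0,50],[-30,6,0,0,50],[-10,0,0,0,50],[0,0,0,0,50]]' >/dev/null
python3 - <<'E'
from h import *
# yellow in earlier un-occluded crops
im=cv2.imread("pics/c3.png")
H,S,V=cv2.split(cv2.cvtColor(im,cv2.COLOR_BGR2HSV));m=(H>18)&(H<32)&(S>140)&(V>90)
for n,(x0,x1,y0,y1),(ox,oy) in(("scene",(170,225,220,275),(160,60)),("top",(440,490,140,180),(250,120))):
    ys,xs=np.nonzero(m[y0:y1,x0:x1]);s=.425
    xs=(xs+x0-(400 if n=="top" else 0)+.5)*s-.5+ox;ys=(ys+y0+.5)*s-.5+oy
    print(n,xs.mean(),xs.min(),xs.max(),ys.min(),ys.max(),ys.mean())
    if n=="top":print(onplane("top",xs.mean(),ys.mean(),.2),onplane("top",xs.mean(),ys.min()+.0,.205))
for z in(.17,.188,.205):print(pix("scene",[.596,-.0035,z]),pix("top",[.596,-.0035,z]))
E
python3 go.py .596 -.0035 .176
```

```text
scene 243.00148963730572 240.0375 245.5625 156.6125 171.4875 163.72299222797926
top 277.1208333333333 275.2125 279.4625 185.1625 189.83749999999998 187.40833333333336
[ 0.59555926 -0.00256307  0.2       ] [ 0.60117712 -0.0023097   0.205     ]
[243.32569471 169.11378634] [277.15091772 189.1213312 ]
[243.13586169 163.41796098] [277.32819626 188.01984919]
[242.95399078 157.95535462] [277.50088824 186.94678648]
t 22.32 pos [ 0.5951 -0.0006  0.2951] q [ 12.8  22.  -22.8 104.9  10.   55.2 131.4] F [-0.2  0.1 -0.8] M [-0.07  0.02 -0.04] gap 0.0501 gf 0.0 z [-0.002  0.002 -1.   ] x [-0.56 -0.83 -0.  ]
tool mm [  1.9  -2.8 119. ]
```

```bash
python3 -m creep '[[2,-2,20,0,50],[0,-1,30,0,50],[0,0,30,0,50],[0,0,25,0,50],[0,0,12,0,50],[0,0,0,0,50],[0,0,0,0,50]]' >/dev/null; python3 go.py .596 -.0035 .176
python3 -m creep '[[0,0,0,0,0],[0,0,0,0,0],[0,0,0,0,0],[0,0,0,0,0],[0,0,0,0,0],[0,0,0,0,0],[0,0,0,0,0]]' 40 >/dev/null; python3 go.py
```

```text
t 22.9 pos [ 0.5959 -0.0094  0.1792] q [ 11.   29.5 -20.1 111.   14.7  42.1 127.6] F [ 0.6 -0.5  0.4] M [-0.01  0.01  0.01] gap 0.0501 gf 0.0 z [-0.002 -0.001 -1.   ] x [-0.57 -0.82  0.  ]
tool mm [-5.   3.3  3.2]
t 23.48 pos [ 0.5973 -0.0074  0.1812] q [ 11.   29.4 -20.2 110.9  14.6  42.1 127.5] F [-0.9 -0.4  7.2] M [ 0.12  0.39 -0.02] gap 0.013 gf 38.9 z [ 0.002  0.    -1.   ] x [-0.57 -0.82 -0.  ]
```

Grip is about 5 mm off-centre, so I'll reopen and recentre.

```bash
python3 -m creep '[[0,0,0,0,40],[0,0,0,0,40],[0,0,0,0,40],[0,0,0,0,40]]' >/dev/null; python3 go.py .596 -.0035 .176;python3 -m creep '[[-2.5,1.5,1.5,0,40],[-2.5,1.5,1.5,0,40],[0,0,0,0,40],[0,0,0,0,40]]' >/dev/null; python3 go.py .596 -.0035 .176
python3 -m creep '[[0,0,0,0,0],[0,0,0,0,0],[0,0,0,0,0],[0,0,0,0,0],[0,0,0,0,0],[0,0,0,0,0]]' 40 >/dev/null; python3 go.py
```

```text
t 23.82 pos [ 0.5964 -0.0081  0.1795] q [ 11.   29.5 -20.1 111.   14.7  42.  127.5] F [-0.3  0.   0.4] M [ 0.06  0.02 -0.01] gap 0.0402 gf 0.0 z [-0. -0. -1.] x [-0.57 -0.82  0.  ]
tool mm [-3.6  2.9  3.5]
t 24.15 pos [ 0.5968 -0.0016  0.1764] q [ 10.3  29.7 -20.1 111.   14.8  41.7 126.9] F [ 0.1 -0.3  0.2] M [-0.    0.06  0.02] gap 0.0398 gf 0.0 z [-0.  0. -1.] x [-0.57 -0.82  0.  ]
tool mm [ 2.  -0.5  0.4]
t 24.65 pos [ 0.5969 -0.0022  0.1767] q [ 10.3  29.7 -20.1 111.   14.8  41.7 126.9] F [ 0.6  0.6 -0.8] M [-0.04 -0.03  0.02] gap 0.0136 gf 38.9 z [ 0. -0. -1.] x [-0.57 -0.82 -0.  ]
```

```bash
python3 -m creep '[[0,0,-4,0,0],[0,0,-6,0,0],[0,0,-8,0,0],[0,0,0,0,0]]' >/dev/null; python3 go.py
python3 -m creep '[[0,0,-10,0,0],[0,0,-15,0,0],[0,0,-20,0,0],[0,0,-20,0,0],[0,0,-20,0,0],[0,0,-20,0,0],[0,0,0,0,0]]' >/dev/null; python3 go.py .502 .322 .3
python3 -c "
from h import *
a=snapshot('scene')[60:280,180:400];b=snapshot('top')[120:290,120:290]
cv2.imwrite('pics/c4.png',np.hstack([cv2.resize(a,(400,400)),cv2.resize(b,(400,400))]))"
```

```text
t 24.98 pos [ 0.5982 -0.0019  0.1967] q [ 10.8  28.3 -20.6 110.1  14.   43.8 127.6] F [-0.1  0.1 -0.1] M [-0.02 -0.03 -0.03] gap 0.0135 gf 38.9 z [ 0.004  0.    -1.   ] x [-0.57 -0.82 -0.  ]
t 25.57 pos [ 0.5996 -0.0016  0.3048] q [ 12.8  21.5 -22.8 104.1  10.   55.8 131.2] F [ 0.7  0.2 -0.2] M [ 0.01 -0.    0.03] gap 0.0137 gf 39.0 z [ 0.009  0.    -1.   ] x [-0.57 -0.82 -0.01]
tool mm [-210.4  264.5    4. ]
```

View pics/c4.png

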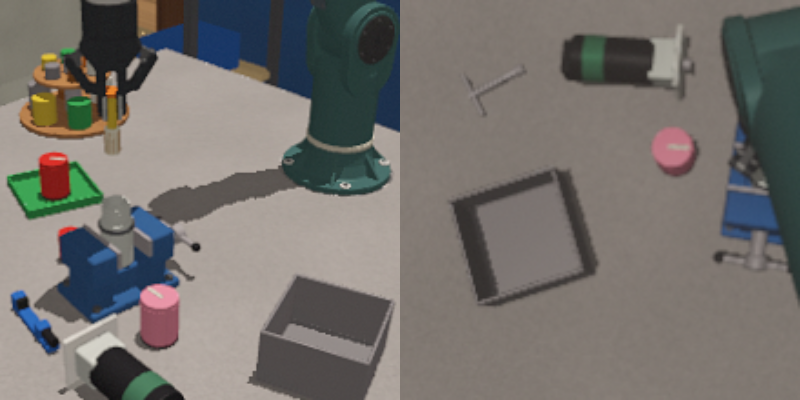

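The filter element hangs from the gripper (scene crop (112,120)), clear of the housing. The bin centre is confirmed at about (172,220) in the top view.

```bash
python3 -m creep '[[-12,15,0,0,0],[-23,29,0,0,0],[-23,29,0,0,0],[-23,29,0,0,0],[-23,29,0,0,0],[-23,29,0,0,0],[-23,29,0,0,0],[-23,29,0,0,0],[-23,29,0,0,0],[-14,18,0,0,0],[0,0,0,0,0]]' >/dev/null; python3 go.py .502 .322 .085
```

```text
t 26.58 pos [0.4942 0.3284 0.2988] q [-16.9  22.3 -28.1 104.8  12.1  55.9  95.9] F [-0.8  0.2 -0.4] M [ 0.06  0.04 -0.03] gap 0.0134 gf 39.1 z [-0.003  0.004 -1.   ] x [-0.56 -0.83 -0.  ]
tool mm [  1.2 -11.1 213.8]
```

```bash
python3 -m creep '[[0,-4,20,0,0],[0,-4,35,0,0],[0,0,35,0,0],[0,0,35,0,0],[0,0,30,0,0],[0,0,20,0,0],[0,0,15,0,0],[0,0,10,0,0],[0,0,0,0,0]]' >/dev/null; python3 go.py .502 .322 .085
python3 -m creep '[[0,0,5,0,0],[0,0,5,0,0],[0,0,0,0,0],[0,0,0,0,40],[0,0,0,0,40],[0,0,0,0,40],[0,0,0,0,40]]' >/dev/null; python3 go.py
python3 -m creep '[[0,0,-15,0,40],[0,0,-25,0,40],[0,0,-35,0,40],[0,0,-40,0,40],[0,0,-40,0,40],[0,0,-40,0,40],[0,0,-40,0,40],[0,0,0,0,40]]' >/dev/null; python3 go.py
python3 -c "
from h import *
a=snapshot('scene')[60:360,130:430];b=snapshot('top')[100:290,120:420]
cv2.imwrite('pics/c5.png',np.hstack([cv2.resize(a,(400,400)),cv2.resize(b,(400,253+147))]))"
```

```text
t 27.33 pos [0.5035 0.3149 0.0967] q [-21.6  36.4 -20.9 113.7  22.2  34.1  87.9] F [-0.7 -0.9 -0.6] M [ 0.   -0.01 -0.  ] gap 0.0136 gf 39.1 z [-0.005 -0.004 -1.   ] x [-0.57 -0.82  0.01]
tool mm [-5.1  5.3 11.7]
t 27.92 pos [0.5056 0.3171 0.0903] q [-21.9  36.9 -20.5 113.8  22.7  33.1  87.4] F [ 0.1  0.4 -0.7] M [-0.03 -0.04 -0.06] gap 0.0401 gf 0.0 z [ 0.001  0.001 -1.   ] x [-0.57 -0.82 -0.  ]
t 28.58 pos [0.5087 0.3206 0.3342] q [-15.2  20.6 -28.5 102.1  11.4  59.2  97.4] F [-0.   0.7 -0.3] M [0.07 0.01 0.02] gap 0.0398 gf 0.0 z [ 0.014  0.01  -1.   ] x [-0.57 -0.82 -0.02]
```

View pics/c5.png

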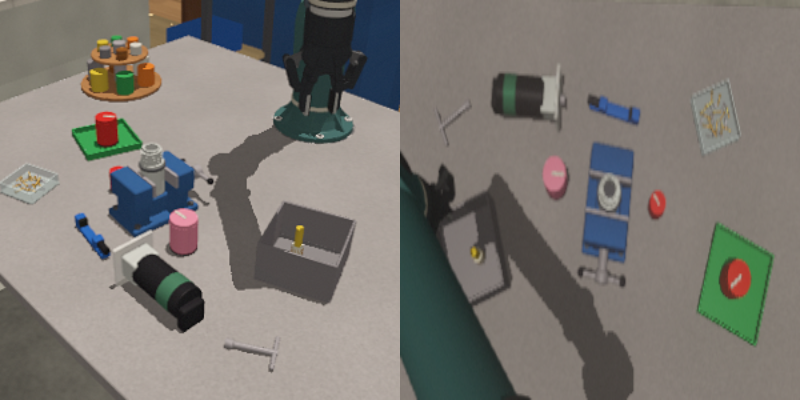

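The element is in the bin (scene crop (298,240)), the cap is upright in the tray (106,130), and everything else is where it started. The gripper is clear, so I'll hand in.

```bash
python3 -c "
from station import arm
print(arm.hand_in())"
```

```text
the job is handed in; nothing more can be done
None
```

Job handed in at about 29 s of the 72 s limit: the last picture shows the red cap open side down in the green tray, the spent element in the grey bin and everything else in its place; no verdict was returned.

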